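# Lock the end board onto the book rack with its cam

## Robot

A 6-joint arm with a two-finger parallel gripper is mounted at the origin on the work surface. World frame = base frame: x ahead of the robot, y to its left, z up, the work surface at z = 0. Lengths are in m, angles in rad, forces in N, time in s.
With the tool pointing down it reaches from about 0.4 to 0.825 m from the base axis. Payload 7 kg.
Tool frame: the origin (TCP) lies on the centre line of the jaws, within the pads' length; the fingertips stand 11 mm ahead of it and the grasp point (between the pads) lies 8 mm behind it; z points along the fingers, y is the direction in which the jaws open and shut (so a half turn about z gives the same grasp; the last joint's range is limited). The gripper opens to 88 mm and grips with 3 to 60 N. Pads are 19 mm wide; open, the fingers measure 130 mm over their backs; the gripper's body (78 mm by 193 mm) begins 47 mm behind the grasp point.
Start: joints at [1.394, 0.359, 0.012, 0, -1.224, -0.288], TCP at [0.303, 0.603, 0.238] pointing down, gripper open.
Joint ranges: [-3.07, 3.07], [-1.43, 2.12], [-1.02, 1.25], [-3.03, 1.67], [-3.05, -0], [-3.03, 3.03]. Speed limits (rad/s): [2.39, 2.39, 3.01, 3.14, 3.14, 3.14].

## Interface

Orientations are given as [roll, pitch, yaw] about the fixed x, y, z axes, in that order (R = Rz(yaw) Ry(pitch) Rx(roll)).
In Python, from station import * gives the robot as it stands.
- The arm moves only by the tool play_rows, never from a script. Its argument "targets" is a list of rows, each a list of 7 numbers: the turn, a rotation vector about the world's x, y, z in rad, then the shift along the world's x, y, z in m, then the opening, from 0 (shut) to 1 (fully open). A call has 1 to 12 rows; each row shifts and turns the pose as measured when the row begins; what a row does not reach is not made up. A row lasts 1/8 s, in which the tool goes at most 62.5 mm and 10.7 degrees, less where a joint would pass 70% of its speed; a pose out of reach is approached as far as the arm can. A call is refused whole if a number of a shift passes 0.0625 or a number of a turn 0.188, either way. A call with a gripper value outside its range is refused whole. The fingers move at their own pace and stop on an object; "grip_force" is the grip in N (left out, the last holds). Time passes only in rows, so rows that do not move let the fingers close. It gives the time, the measured TCP pose, the force and the opening at its end, in the units of the state.
- get_state(): the state, without advancing time (a new reading comes with each control period).
- grab_frame(name): name is "side" or "top"; returns (picture, depth): 384x512x3 uint8, blue, green, red; 384x512 float32, m along the optical axis (not along the pixel's ray), 0 where there is no reading.
- camera_params(name): a dict with "camera_matrix" (3x3 intrinsics, pixels), "extrinsics" (4x4, takes a point from world to camera coordinates). Camera axes: x right, y up, looking along -z (the intrinsics and any distortion apply to the point x, -y, -z); pixel columns grow to the right and rows downward; lengths in m; the calibration is good to about 2 mm. A picture is of the moment at which its call begins. camera_params takes no time and is no camera call.
- job_done(): hands the job in, once; it reports no verdict.
The state is a dict: "t": time; "q": joint angles; "qd": joint speeds; "joint_efforts": joint torques, N m; "eef_pos": TCP position; "ee_rot": TCP orientation; "force": force on the tool from outside, world axes, zero at the start; "moment": the same for the moment, N m; "width": finger opening in m.
Only numpy, scipy, OpenCV 4.12 (cv2) and the standard library are available. Lean on these libraries where they do the work, as an engineer would, in place of code of your own. Each camera call takes 0.05 s, during which the arm holds its last target.

## Task

Fit the loose end board to the little book rack on the trunk lid: slide it in, tongue first, until its headed stud sits in the open mouth of the cam's curved slot. Then turn the cam's wing clockwise (seen from above) until the slot has drawn the board firmly against both rubber pads, tight but not overtightened, and let go. Leave the tin, the tumbler and the toy car where they are.

Things in the scene. Friction and masses are not known exactly. Their poses are not given: they have to be found in the camera images.
- rack: Book rack of light wood, fixed on the trunk lid. Origin on the vertical cam axis at desk height (z = 0); +x points out of the open end where the loose board belongs, z up. Base slab from x = -90 to +66 mm, 90 mm wide, 10 mm thick, with a fixed end board 75 mm high (110 wide, 16 thick) at x = -82 mm.
- channel (a point): Mouth of the channel that takes the board's 20 mm wide tongue: open slit through the slab along the rack's x axis, floor = desk. This point: middle of the slab's open end, at desk height, 66 mm from the cam axis. 23 mm wide inside, flared to about 31 mm at the mouth; axes as the rack's.
- cam_axis (a point): Top of the steel cam plate on its axis (plate z = 12 to 20 mm, up to 43 mm radius; axes as the rack's). Its curved slot is 10.4 mm wide. At cam angle 0 the slot's mouth faces the rack's +x; the stud goes in straight along x and stops by contact about 30 mm from the axis. From 0.4 rad the slot's lip catches it, then draws it inwards 10 mm per rad.
- cam (a joint): Cam angle (rad), clockwise from above, -0.3 to 1.8, stays where left. The stud can enter from -0.15 to 0.15. The board meets the pads anywhere from 0.65 to 1.2 rad, different each time; from there the torque rises from under 0.1 N m. It is tight enough about 0.25 rad later (0.1 is slack, 0.4 too much), at roughly 0.4 N m (12 N on the pads; over 24 N is too tight).
- cam_wing (a point): Centre of the cam's wing, a dark steel bar on the cam axis, 46 mm long (point x), 12 mm thick (point y), 30 mm high (36 to 66 mm above the desk); it turns with the cam and at cam angle 0 its length lies along the rack's x. The stud's head passes under it (top at 27 mm), so keep fingertips above 30 mm.
- stop: Two rubber-faced pads at the rack's open end (20 mm wide, at y = -34 and +34 mm, z = 8 to 26 mm) which the board is drawn against; springy but stiff (8 N per mm together). This entry's origin is the rack's, not the pads': their faces stand 79 to 84 mm from the cam axis, set differently each time and not measured.
- board: The loose end board with its tongue, 0.3 kg. Origin on the desk under the centre of the upright wooden board, which is 18 mm thick in x, 110 mm wide in y, 75 mm high. A steel tongue 20 mm wide and 6 mm thick lies on the desk from the board to x = -71 mm. With the stud seated in the cam's mouth the origin is about 94 mm from the cam axis, its axes parallel to the rack's.
- board_mid (a point): Centre of the upright wooden board, half-way up (37.5 mm above the desk); axes as the board's. It can be gripped over its top edge across the 18 mm.
- stud (a point): Headed steel stud standing on the tongue, 64 mm from the board's centre (x = -64 mm), this point 16 mm above the desk at its neck. Neck 8 mm in diameter, head 14 mm in diameter, from 22 to 27 mm high. Tongue and stud are greased.
- tin: Stainless steel pencil tin with twist cap, standing, 74 mm in diameter, 122 mm high; origin under its centre. Leave it alone.
- tumbler: Glass tumbler, 68 mm in diameter, 100 mm high; origin under its centre. Leave it alone.
- car: Red plastic toy car, 75 x 41 x 38 mm; origin under its centre. Leave it alone.
Mind the look-alikes: they are no part of the job. Leave any blue look-alike of the board alone.

How it is judged:
On the way, in this order (a step that is already met when the one before it is completed fails the run):
1. the stud sits in the open mouth of the cam's slot (x of stud in the frame of rack below 0.034 m and y of stud in the frame of rack between -0.005 and 0.005 m and value of joint cam below 0.45 rad), for 0.1 s.
2. the cam has been turned and its slot has caught the stud (value of joint cam above 0.55 rad and x of stud in the frame of rack below 0.0315 m), for 0.1 s.
At the end, for the whole second after the job is handed in: The cam is turned past 0.55 rad with the stud held in its slot (within 31.5 mm of the axis), the board stands upright and square to the rack (within 0.08 rad), presses on the rubber pads with 6 to 24 N by the cam alone, and everything is at rest (all of step 2 and contact force between board and stop between 6 and 24 N and angle between the x axis of board and the x axis of rack, either way round below 0.08 rad and angle between board's own z axis and vertical below 0.08 rad and linear speed of board below 0.01 m/s and velocity of joint cam between -0.05 and 0.05 rad/s); the robot touches nothing.
It fails at once if the board is overtightened: more than 32 N on the rubber pads (contact force between board and stop above 32 N).
It fails at once if the pencil tin is shoved or knocked over (distance of tin from where it was at the start of the episode above 0.02 m or angle between tin's own z axis and vertical above 0.3 rad).
It fails at once if the glass tumbler is shoved or knocked over (distance of tumbler from where it was at the start of the episode above 0.02 m or angle between tumbler's own z axis and vertical above 0.3 rad).
It fails at once if the toy car is shoved or knocked over (distance of car from where it was at the start of the episode above 0.02 m or angle between car's own z axis and vertical above 0.3 rad).
It also fails if it takes over 67 s, if anything falls off the work surface, if the arm or the gripper's body presses on something with over 40 N, if the wrist force passes 120 N, or if a joint passes its speed limit or range.

## Working session

There is one attempt and no reset: what is moved stays moved. The work goes in short steps, Python scripts to look and compute and a tool call to move; the robot and the scene stay as the last step left them, time stands still between calls to the robot, and variables do not carry over. Pictures are saved under pics/ and viewed, and the job is handed in when it is done.

Besides the shell and the picture viewer there is one more tool, called after "Call:" as a command line: name --pt "numbers of a row" for each row, then --argument value for the rest. play_rows: Moves the arm, as the interface text tells. Its arguments: {"type":"object","properties":{"targets":{"type":"array","items":{"type":"array","items":{"type":"number"}}},"grip_force":{"type":"number"}},"required":["targets"]}

```bash
ls; mkdir -p pics; python3 - <<'E'
from station import *
import cv2,numpy as np
for n in("side","top"):
    p,d=grab_frame(n); cv2.imwrite(f"pics/{n}0.png",p); np.save(f"/tmp/{n}d.npy",d); c=camera_params(n); print(c); print(d.min(),d.max())
print(get_state())
E
```

```text
pics
{'camera_matrix': array([[388.08893102,   0.        , 256.21836599],
       [  0.        , 388.08893102, 186.58911152],
       [  0.        ,   0.        ,   1.        ]]), 'extrinsics': array([[ 0.89431918, -0.44736339, -0.00769445, -0.51442128],
       [ 0.27333674,  0.53264788,  0.80098269, -0.21673232],
       [-0.3542319 , -0.71843735,  0.59863806, -0.61930152],
       [ 0.        ,  0.        ,  0.        ,  1.        ]])}
0.0 2.9825678
{'camera_matrix': array([[374.17974211,   0.        , 257.53261664],
       [  0.        , 374.17974211, 187.99625395],
       [  0.        ,   0.        ,   1.        ]]), 'extrinsics': array([[-0.007257  , -0.9999638 , -0.00444151,  0.03305816],
       [ 0.99957757, -0.00737905,  0.0281111 , -0.58187972],
       [-0.02814286, -0.00423563,  0.99959494, -0.76239335],
       [ 0.        ,  0.        ,  0.        ,  1.        ]])}
0.0 1.5665307
{'t': 0.1, 'q': array([ 1.39408858e+00,  3.59333675e-01,  1.11486984e-02, -2.88654925e-04,
       -1.22408142e+00, -2.88127468e-01]), 'qd': array([-0.00054247, -0.00219169,  0.00329994,  0.00197215, -0.00125229,
       -0.0006745 ]), 'joint_efforts': array([-1.32671536e-03, -5.84167349e+01,  2.93748307e+01,  7.01542631e+00,
        1.01389736e-02, -5.25039673e-05]), 'eef_pos': array([0.30241152, 0.60300485, 0.23670725]), 'ee_rot': array([ 3.14010607e+00, -1.57586976e-04, -4.64933388e-01]), 'force': array([ 0.14129244, -0.07263031, -0.11643847]), 'moment': array([0.00327697, 0.03030817, 0.05227833]), 'width': 0.0877829183702171}
```

View pics/side0.png

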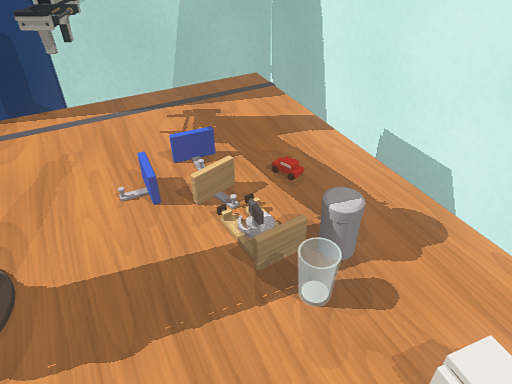

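View pics/top0.png

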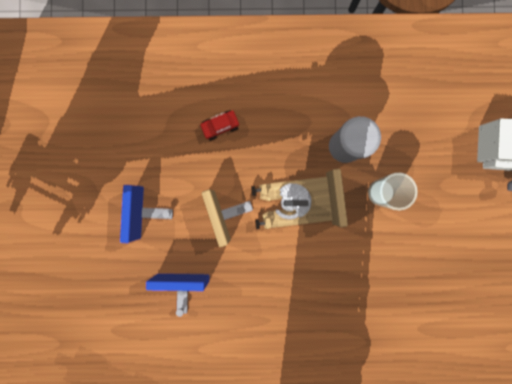

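The side view shows the wood loose board at about (213,180), two blue look-alikes at (193,145) and (150,178), and the rack at (262,225). In the top view the wood board is at (215,218), the blue ones at (132,213) and (178,283), and the rack at (300,200) with its open end facing left. The wood board is the one meant, because the blue ones are excluded. Next I'll confirm it in an enlarged crop and measure.

```bash
cat > h.py <<'E'
import numpy as np,cv2
from station import *
def cloud(n,d):
    c=camera_params(n);K=c["camera_matrix"];E=c["extrinsics"]
    v,u=np.indices(d.shape)
    X=(u-K[0,2])/K[0,0]*d;Y=(v-K[1,2])/K[1,1]*d
    P=np.stack([X,-Y,-d],-1)
    return (P-E[:3,3])@E[:3,:3]
def proj(n,p):
    c=camera_params(n);K=c["camera_matrix"];E=c["extrinsics"]
    q=np.asarray(p)@E[:3,:3].T+E[:3,3]
    return np.stack([K[0,0]*q[...,0]/-q[...,2]+K[0,2],K[1,1]*-q[...,1]/-q[...,2]+K[1,2]],-1)
E
python3 - <<'E'
from h import *
p=cv2.imread("pics/top0.png");d=np.load("/tmp/topd.npy")
cv2.imwrite("pics/crop1.png",cv2.resize(p[160:255,190:355],None,fx=4.8,fy=4.8,interpolation=cv2.INTER_CUBIC))
P=cloud("top",d)
print("desk z",np.median(P[300:340,50:450,2]), P[60,300],P[320,100])
def reg(u0,u1,v0,v1,z0,z1):
    Q=P[v0:v1,u0:u1].reshape(-1,3);Q=Q[(Q[:,2]>z0)&(Q[:,2]<z1)];return Q
for nm,a in dict(board=(195,235,185,250,.065,.085),fixed=(325,352,165,232,.065,.085),wing=(275,315,190,215,.055,.075),tongue=(222,256,198,222,.003,.015),head=(235,256,198,218,.02,.035),cam=(270,315,180,225,.015,.025)).items():
    Q=reg(*a)
    if len(Q)<5: print(nm,len(Q));continue
    r=cv2.minAreaRect(Q[:,:2].astype(np.float32)*1000)
    w,V=np.linalg.eigh(np.cov(Q[:,:2].T))
    print(nm,len(Q),"mean",Q.mean(0).round(4),"rect",np.round(r[0],1),np.round(r[1],1),round(r[2],1),"axis",np.degrees(np.arctan2(V[1,1],V[0,1])).round(2))
E
```

```text
desk z 2.9899490298375955e-05 [ 8.50533329e-01 -6.22903459e-02  3.69834349e-04] [ 0.31161001  0.35669895 -0.00138141]
board 574 mean [0.526  0.1099 0.0744] rect [526.  110.4] [109.8  18. ] 18.2 axis -161.84
fixed 532 mean [ 0.5622 -0.1247  0.0743] rect [ 562.1 -125.7] [109.7  16.4] 6.7 axis -173.57
wing 152 mean [ 0.5527 -0.0442  0.0657] rect [553.3 -43.6] [43.8 11.5] 89.6 axis 91.17
tongue 261 mean [0.5367 0.0761 0.0062] rect [535.1  67.3] [40.7 70.7] 10.5 axis 109.3
head 38 mean [0.546  0.0496 0.027 ] rect [545.6  50.1] [12.1 12.1] 0.2 axis 94.25
cam 673 mean [ 0.5589 -0.0454  0.0201] rect [555.2 -44.9] [67.1 72.8] 81.0 axis 178.52
```

View pics/crop1.png

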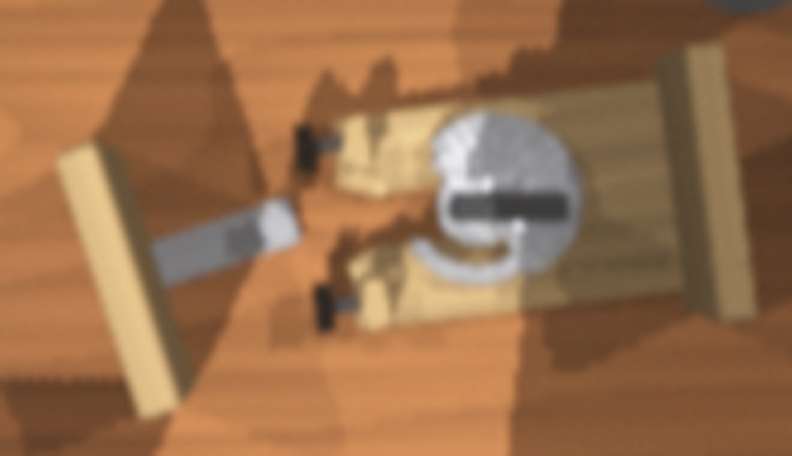

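The crop confirms the wood board, with its tongue pointing at the rack's open end. The sizes (110x18), the stud head height (27 mm) and the stud position all match. The rack yaw is about 96.4° and the cam angle about +0.09. Next I'll check the obstacles near the gripper body.

```bash
python3 - <<'E'
from h import *
d=np.load("/tmp/topd.npy");P=cloud("top",d)
for nm,a in dict(tin=(325,390,105,170,.115,.13),tumb=(365,425,165,215,.085,.11),car=(195,245,100,145,.01,.05)).items():
    u0,u1,v0,v1,z0,z1=a
    Q=P[v0:v1,u0:u1].reshape(-1,3);Q=Q[(Q[:,2]>z0)&(Q[:,2]<z1)]
    if len(Q)<5: print(nm,len(Q));continue
    c,r=cv2.minEnclosingCircle(Q[:,:2].astype(np.float32)*1000); print(nm,len(Q),np.round(c,1),r, Q[:,2].max())
    v=np.array(c)-[553,-43.7]; print(" from axis",np.hypot(*v),np.degrees(np.arctan2(v[1],v[0])))
# wing & fixed refine: side cloud
d=np.load("/tmp/sided.npy");S=cloud("side",d)
for nm,a in dict(fixed=(235,315,205,275,.066,.085),wing=(240,275,190,235,.045,.07),board=(185,240,150,205,.066,.085)).items():
    u0,u1,v0,v1,z0,z1=a
    Q=S[v0:v1,u0:u1].reshape(-1,3);Q=Q[(Q[:,2]>z0)&(Q[:,2]<z1)]
    if len(Q)<5: print(nm,len(Q));continue
    r=cv2.minAreaRect(Q[:,:2].astype(np.float32)*1000);w,V=np.linalg.eigh(np.cov(Q[:,:2].T))
    print(nm,len(Q),np.round(r[0],1),np.round(r[1],1),round(r[2],1),np.degrees(np.arctan2(V[1,1],V[0,1])).round(2),Q[:,2].max())
E
```

```text
tin 1345 [ 669.9 -154. ] 37.1989631652832 0.12628168695287767
 from axis 160.68741961545547 -43.32948120512032
tumb 431 [ 573.  -226.4] 33.90869140625 0.10393876006315089
 from axis 183.8329695595205 -83.74426371621864
car 699 [714.7 106.3] 39.02899169921875 0.0414828158780971
 from axis 220.62478021912665 42.85186710980125
fixed 779 [ 552.5 -146.7] [186.4 100.8] 63.8 84.71 0.08488785119630882
wing 215 [551.5 -46.2] [46.  12.6] 89.9 92.55 0.06857112506312923
board 366 [525.1 108. ] [109.9  18.5] 18.3 -162.28 0.07831347095159119
```

Call:
play_rows --pt "0 0 0.078 0.0225 -0.049 0 0.6" --pt "0 0 0.078 0.0225 -0.049 0 0.6" --pt "0 0 0.078 0.0225 -0.049 0 0.6" --pt "0 0 0.078 0.0225 -0.049 0 0.6" --pt "0 0 0.078 0.0225 -0.049 0 0.6" --pt "0 0 0.078 0.0225 -0.049 0 0.6" --pt "0 0 0.078 0.0225 -0.049 0 0.6" --pt "0 0 0.078 0.0225 -0.049 0 0.6" --pt "0 0 0.078 0.0225 -0.049 0 0.6" --pt "0 0 0.078 0.0225 -0.049 0 0.6" --pt "0 0 0 0 0 0 0.6" --grip_force 20

```text
t: 1.48
eef_pos: [0.5293, 0.0958, 0.232]
ee_rot: [3.135, 0.002, 0.344]
force: [-0.7, 0.8, -1.5]
width: 0.0531
```

Call:
play_rows --pt "0 0 -0.026 -0.003 0.014 -0.03 0.6" --pt "0 0 0 0 0 -0.04 0.6" --pt "0 0 0 0 0 -0.04 0.6" --pt "0 0 0 0 0 0 0.6" --pt "0 0 0 0 0 0 0.6"

```text
t: 2.1
eef_pos: [0.5263, 0.1111, 0.1208]
ee_rot: [3.135, 0.0, 0.314]
force: [-0.0, 0.2, 0.8]
width: 0.0522
```

Call:
play_rows --pt "0.005 0 0.003 0 -0.001 -0.03 0.6" --pt "0 0 0 0 0 -0.032 0.6" --pt "0 0 0 0 0 0 0.6" --pt "0 0 0 0 0 0 0.6"

```text
t: 2.6
eef_pos: [0.5312, 0.1135, 0.0658]
ee_rot: [3.142, -0.013, 0.319]
force: [0.0, 0.6, 0.1]
width: 0.0525
```

```bash
python3 - <<'E'
from h import *
s=get_state();print(s["t"],s["eef_pos"],s["ee_rot"],s["force"])
p,d=grab_frame("side");cv2.imwrite("pics/s2.png",cv2.resize(p[90:290,110:370],None,fx=3,fy=3))
E
```

```text
2.6 [0.53118549 0.11349164 0.06575803] [ 3.14159067 -0.01348769  0.31921148] [0.0358751  0.610141   0.05398357]
```

View pics/s2.png

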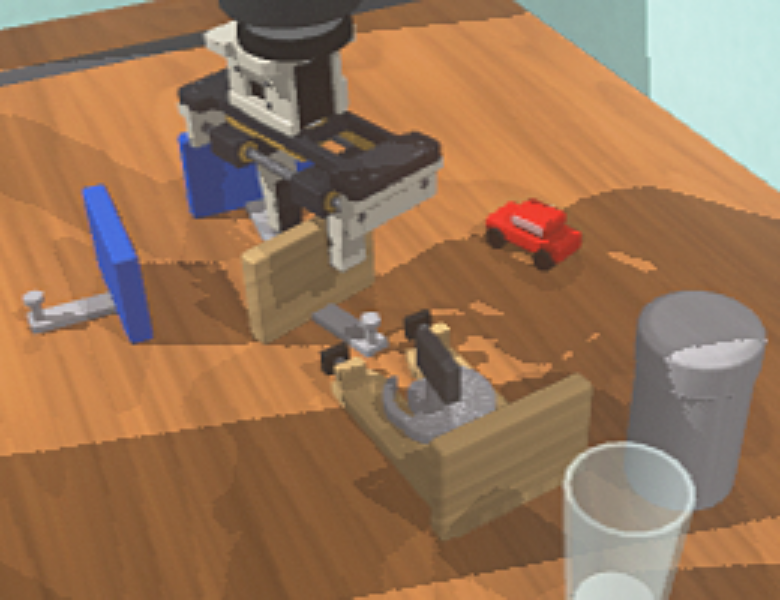

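Call:
play_rows --pt "-0.004 0.012 0 -0.005 -0.003 -0.007 0.6" --pt "0 0 0 0 0 0 0.6" --pt "0 0 0 0 0 0 0.6"

```text
t: 3.02
eef_pos: [0.527, 0.111, 0.0609]
ee_rot: [-3.141, -0.004, 0.319]
force: [0.2, -0.1, 0.1]
width: 0.0522
```

Well placed, so I'll close on the board.

Call:
play_rows --pt "0 0.004 0 0 0 -0.002 0.2" --pt "0 0 0 0 0 0 0.0" --pt "0 0 0 0 0 0 0.0" --pt "0 0 0 0 0 0 0.0" --grip_force 25

```text
t: 3.52
eef_pos: [0.527, 0.111, 0.0588]
ee_rot: [-3.139, 0.0, 0.319]
force: [-0.3, 1.2, 0.2]
width: 0.018
```

Call:
play_rows --pt "0 0 -0.07 0.003 0 0.001 0.0" --pt "0 0 -0.07 0.003 0 0 0.0" --pt "0 0 -0.066 0.003 0 0 0.0" --pt "0 0 0 0 0 0 0.0" --pt "0 0 0 0 0 0 0.0"

```text
t: 4.15
eef_pos: [0.5352, 0.1106, 0.0588]
ee_rot: [-3.14, 0.002, 0.109]
force: [0.0, 0.6, 0.1]
width: 0.0178
```

```bash
cat > m.py <<'E'
from h import *
import sys
def meas(tag):
    s=get_state();print(s["t"],s["eef_pos"].round(4),s["ee_rot"].round(4),s["force"].round(1),s["moment"].round(2))
    p,d=grab_frame("top");cv2.imwrite(f"pics/t{tag}.png",cv2.resize(p[150:260,190:355],None,fx=4.8,fy=4.8,interpolation=cv2.INTER_CUBIC))
    p2,d2=grab_frame("side");cv2.imwrite(f"pics/s{tag}.png",cv2.resize(p2[130:290,150:350],None,fx=3.8,fy=3.8,interpolation=cv2.INTER_CUBIC))
    return cloud("top",d),cloud("side",d2),p,p2
meas(sys.argv[1])
E
python3 m.py 3
```

```text
4.15 [0.5352 0.1106 0.0588] [-3.1397e+00  2.3000e-03  1.0860e-01] [0.  0.6 0.1] [-0.24 -0.12 -0.01]
```

View pics/t3.png

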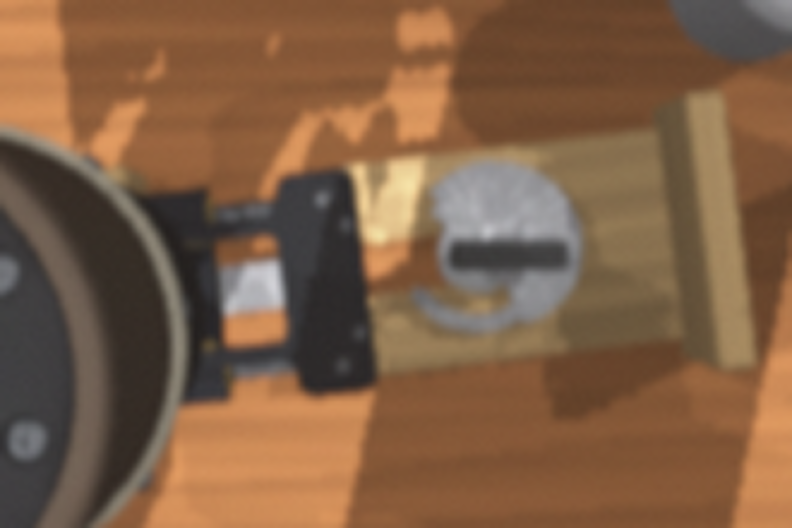

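View pics/s3.png

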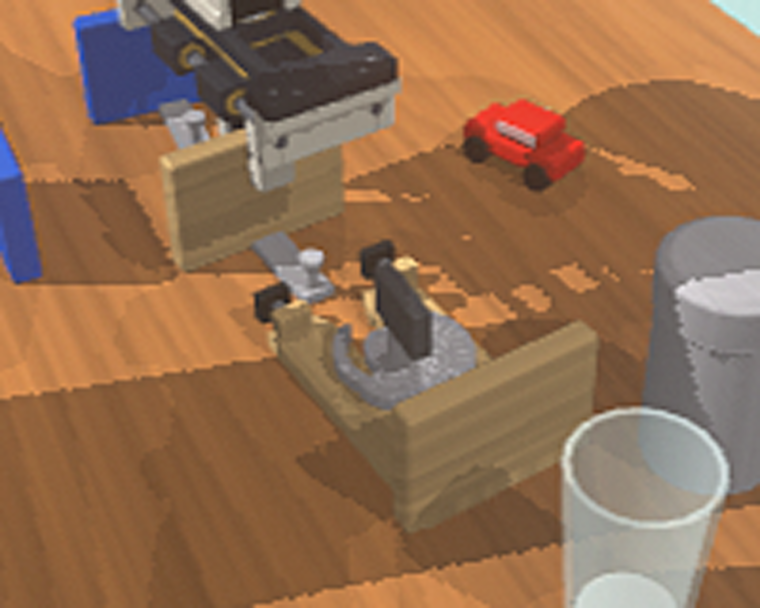

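```bash
python3 - <<'E'
from h import *
def bp(n,u,v,z):
    c=camera_params(n);K=c["camera_matrix"];E=c["extrinsics"];R=E[:3,:3]
    o=-R.T@E[:3,3];r=R.T@np.array([(u-K[0,2])/K[0,0],-(v-K[1,2])/K[1,1],-1]);return o+r*(z-o[2])/r[2]
a=np.radians(96.45);ex=np.array([np.cos(a),np.sin(a)]);ey=np.array([-ex[1],ex[0]])
O=np.array([.5530,-.0437])
h=bp("side",150+311/3.8,130+257/3.8,.027);v=h[:2]-O;print("stud side",h,v@ex,v@ey)
# side cloud based bias: fixed board top and wing
s,d=None,np.load("/tmp/sided.npy");S=cloud("side",d)
Q=S[205:275,235:312].reshape(-1,3);Q=Q[(Q[:,2]>.070)&(Q[:,2]<.080)&(Q[:,1]<-.09)]
r=cv2.minAreaRect(Q[:,:2].astype(np.float32)*1000);print(len(Q),r)
s=get_state();v=s["eef_pos"][:2]-O;print("tcp",v@ex,v@ey)
E
```

```text
stud side [0.53991688 0.04506215 0.027     ] 0.08967001237626308 0.003029113147655266
542 ((566.8453979492188, -178.54324340820312), (109.89189910888672, 120.10348510742188), 6.378929615020752)
tcp 0.1553213515628217 0.00038833234955703606
```

Call:
play_rows --pt "0 0 0.002 0.0016 -0.01 0 0.0" --pt "0 0 0 0.0011 -0.01 0 0.0" --pt "0 0 0 0.0011 -0.01 0 0.0" --pt "0 0 0 0 0 0 0.0"

```text
t: 4.75
eef_pos: [0.539, 0.0783, 0.0588]
ee_rot: [-3.139, 0.002, 0.111]
force: [0.3, -0.3, -1.6]
width: 0.0178
```

Call:
play_rows --pt "0 0 0 0.0011 -0.0085 0 0.0" --pt "0 0 0 0.001 -0.0085 0 0.0" --pt "0 0 0 0 0 0 0.0" --pt "0 0 0 0 0 0 0.0"

```text
t: 5.25
eef_pos: [0.542, 0.0601, 0.0589]
ee_rot: [-3.139, 0.001, 0.111]
force: [1.8, 0.7, -2.1]
width: 0.0179
```

```bash
python3 m.py 4
```

```text
5.25 [0.542  0.0601 0.0589] [-3.1392e+00  9.0000e-04  1.1120e-01] [ 1.8  0.7 -2.1] [ 0.26 -0.52  0.06]
```

View pics/s4.png

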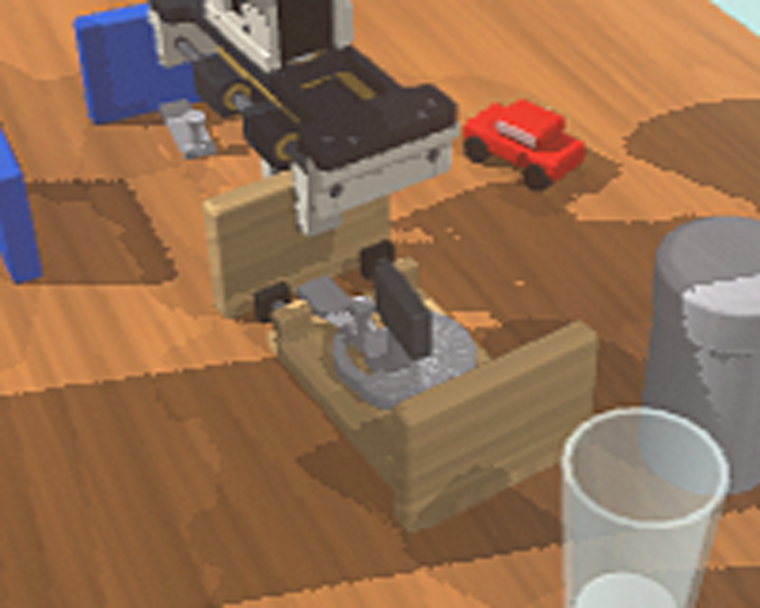

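Call:
play_rows --pt "0 0 0 0.0006 -0.006 0 0.0" --pt "0 0 0 0 0 0 0.0" --pt "0 0 0 0.0002 -0.002 0 0.0" --pt "0 0 0 0 0 0 0.0"

```text
t: 5.85
eef_pos: [0.5428, 0.0521, 0.0589]
ee_rot: [-3.139, 0.001, 0.112]
force: [0.9, -0.6, -2.8]
width: 0.0176
```

Call:
play_rows --pt "0 0 0 0.0001 -0.0015 0 0.0" --pt "0 0 0 0 0 0 0.0" --pt "0 0 0 0.0001 -0.001 0 0.0" --pt "0 0 0 0 0 0 0.0"

```text
t: 6.35
eef_pos: [0.5431, 0.0496, 0.0588]
ee_rot: [-3.139, 0.001, 0.112]
force: [2.1, 0.4, -2.0]
width: 0.0181
```

Call:
play_rows --pt "0 0 0 0.0001 -0.001 0 0.0" --pt "0 0 0 0 0 0 0.0" --pt "0 0 0 0.0001 -0.001 0 0.0" --pt "0 0 0 0 0 0 0.0"

```text
t: 6.85
eef_pos: [0.5433, 0.0488, 0.059]
ee_rot: [-3.137, -0.0, 0.112]
force: [0.3, 1.0, -2.4]
width: 0.0179
```

```bash
python3 m.py 5
```

```text
6.85 [0.5433 0.0488 0.059 ] [-3.1373e+00 -1.0000e-04  1.1190e-01] [ 0.3  1.  -2.4] [ 0.59 -0.23  0.03]
```

View pics/s5.png

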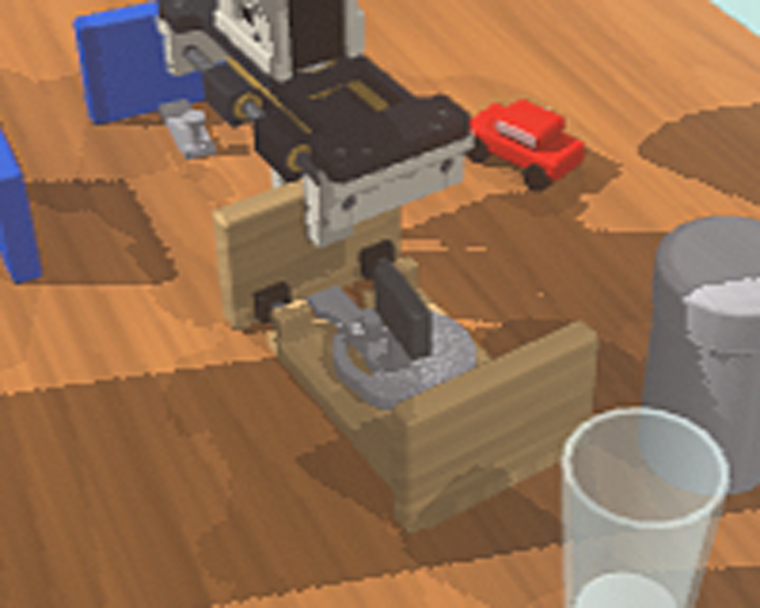

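View pics/t5.png

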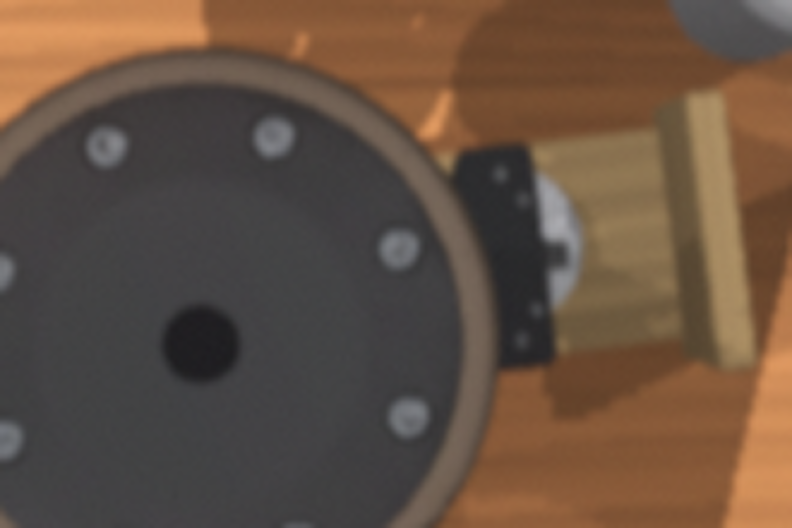

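Call:
play_rows --pt "0 0 0 0.0001 -0.0015 0 0.0" --pt "0 0 0 0 0 0 0.0"

```text
t: 7.2
eef_pos: [0.5434, 0.0487, 0.0592]
ee_rot: [-3.135, -0.001, 0.111]
force: [0.3, 1.9, -2.2]
width: 0.018
```

```bash
python3 -c "
from station import *
s=get_state();print(s['eef_pos'].round(4),s['ee_rot'].round(4),s['force'].round(1),s['moment'].round(2))"
```

```text
[0.5434 0.0487 0.0592] [-3.1354e+00 -8.0000e-04  1.1150e-01] [ 0.3  1.9 -2.2] [ 0.96  0.11 -0.02]
```

Call:
play_rows --pt "0 0 0 0 0 0 0.3" --pt "0 0 0 0 0 0 0.4" --pt "0 0 0 0 0 0 0.4" --pt "0 0 0 0 0 0.04 0.4" --pt "0 0 0 0 0 0.05 0.4" --pt "0 0 -0.12 0 0 0 0.4" --pt "0 0 -0.16 0.001 -0.01 0 0.4" --pt "0 0 -0.16 0.001 -0.01 0 0.4" --pt "0 0 -0.16 0.001 -0.01 0 0.4" --pt "0 0 -0.16 0.001 -0.01 0 0.4" --pt "0 0 -0.16 0.001 -0.01 0 0.4" --pt "0 0 -0.16 0.001 -0.01 0 0.4"

```text
t: 8.7
eef_pos: [0.5477, -0.0166, 0.1525]
ee_rot: [-3.138, 0.002, -1.003]
force: [0.0, 0.2, -0.2]
width: 0.0353
```

```bash
python3 m.py 6
```

```text
8.7 [ 0.5477 -0.0166  0.1525] [-3.1384e+00  1.9000e-03 -1.0029e+00] [ 0.   0.2 -0.2] [ 0.02  0.03 -0.04]
```

View pics/s6.png

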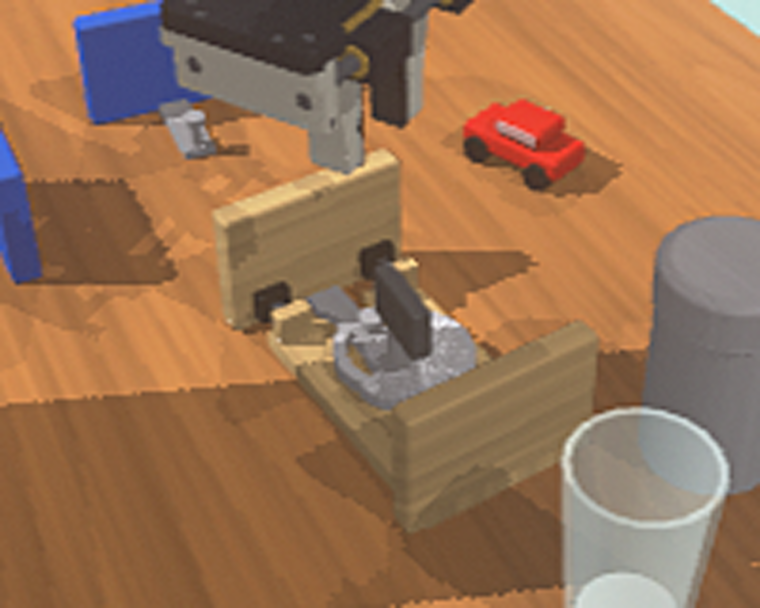

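Call:
play_rows --pt "0 0 -0.18 0.002 -0.01 0 0.4" --pt "0 0 -0.18 0.002 -0.009 0 0.4" --pt "0 0 -0.15 0.001 -0.007 0 0.4" --pt "0 0 0 0 0 0 0.4" --pt "0 0 0 0 0 0 0.4"

```text
t: 9.43
eef_pos: [0.5524, -0.0429, 0.1524]
ee_rot: [-3.139, 0.002, -1.503]
force: [0.1, -0.1, -0.9]
width: 0.0347
```

Call:
play_rows --pt "0 0 -0.036 0.0005 -0.001 -0.03 0.4" --pt "0 0 0 0 0 -0.03 0.4" --pt "0 0 0 0 0 0 0.4" --pt "0 0 0 0 0 0 0.4"

```text
t: 9.93
eef_pos: [0.5541, -0.0425, 0.093]
ee_rot: [-3.136, 0.002, -1.525]
force: [0.5, -0.1, 0.6]
width: 0.0349
```

```bash
python3 m.py 7
```

```text
9.925 [ 0.5541 -0.0425  0.093 ] [-3.1360e+00  1.7000e-03 -1.5247e+00] [ 0.5 -0.1  0.6] [ 0.06 -0.05 -0.05]
```

View pics/s7.png

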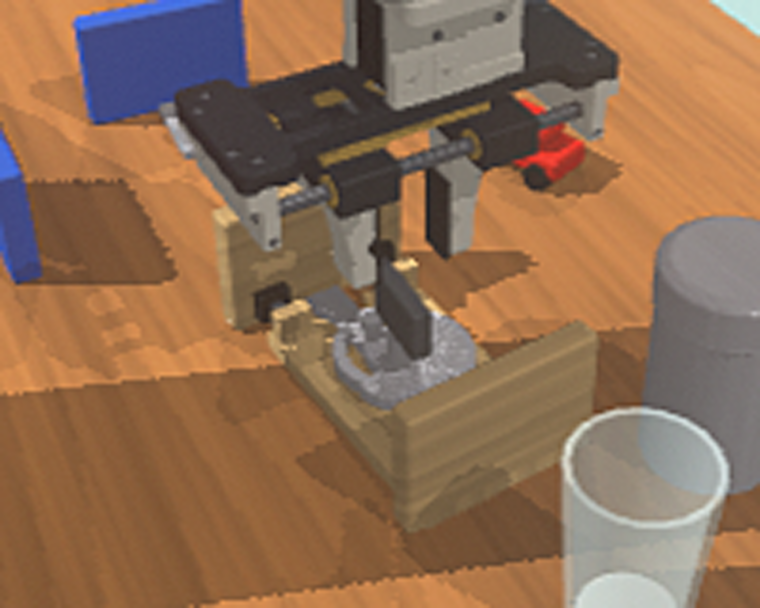

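Call:
play_rows --pt "0 0 -0.01 -0.001 -0.001 -0.02 0.4" --pt "0 0 0 0 0 -0.02 0.4" --pt "0 0 0 0 0 0 0.4" --pt "0 0 0 0 0 0 0.4"

```text
t: 10.52
eef_pos: [0.5562, -0.0427, 0.0574]
ee_rot: [-3.128, 0.003, -1.533]
force: [-0.2, 0.3, -0.4]
width: 0.035
```

```bash
python3 m.py 8
```

```text
10.525 [ 0.5562 -0.0427  0.0574] [-3.1275e+00  3.1000e-03 -1.5332e+00] [-0.2  0.3 -0.4] [ 0.06 -0.08 -0.04]
```

View pics/s8.png

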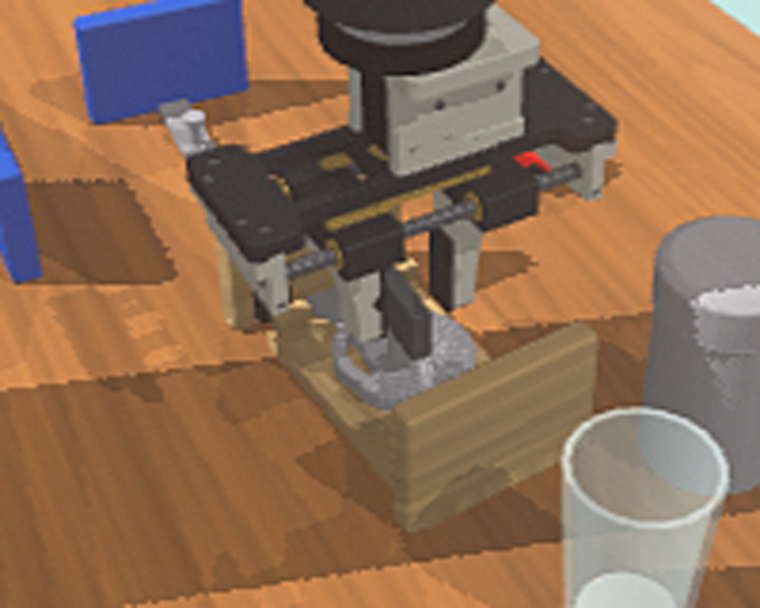

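Call:
play_rows --pt "0 0.014 0 -0.003 -0.0015 -0.003 0.4" --pt "0 0 0 0 0 0 0.4" --pt "0 0 0 0 0 0 0.4"

```text
t: 11.0
eef_pos: [0.5535, -0.0442, 0.0553]
ee_rot: [-3.141, 0.004, -1.533]
force: [0.5, 0.6, -0.9]
width: 0.035
```

Call:
play_rows --pt "0 0 0 -0.0005 0 -0.0015 0.25" --pt "0 0 0 0 0 0 0.12" --pt "0 0 0 0 0 0 0.0" --pt "0 0 0 0 0 0 0.0" --pt "0 0 0 0 0 0 0.0" --grip_force 45

```text
t: 11.62
eef_pos: [0.5523, -0.0443, 0.0537]
ee_rot: [3.141, 0.004, -1.533]
force: [-0.9, 0.8, -0.2]
width: 0.0118
```

```bash
cat > st.py <<'E'
from station import *
s=get_state();print(s['t'],s['eef_pos'].round(4),s['ee_rot'].round(4),s['force'].round(1),s['moment'].round(3),round(s['width'],4))
E
python3 st.py
```

```text
11.625 [ 0.5523 -0.0443  0.0537] [ 3.1414  0.004  -1.5332] [-0.9  0.8 -0.2] [0.094 0.152 0.108] 0.0118
```

Call:
play_rows --pt "0 0 -0.1 0 0 0 0.0" --pt "0 0 -0.1 0 0 0 0.0" --pt "0 0 -0.1 0 0 0 0.0" --pt "0 0 -0.1 0 0 0 0.0" --pt "0 0 0 0 0 0 0.0"

```text
t: 12.25
eef_pos: [0.5523, -0.0443, 0.0537]
ee_rot: [3.141, 0.004, -1.944]
force: [-0.4, 0.5, -0.4]
width: 0.0116
```

```bash
python3 st.py
```

```text
12.25 [ 0.5523 -0.0443  0.0537] [ 3.1412  0.0038 -1.944 ] [-0.4  0.5 -0.4] [ 0.163  0.138 -0.11 ] 0.0116
```

Call:
play_rows --pt "0 0 -0.05 0 0 0 0.0" --pt "0 0 -0.05 0 0 0 0.0" --pt "0 0 0 0 0 0 0.0"

```text
t: 12.62
eef_pos: [0.5523, -0.0442, 0.0537]
ee_rot: [3.141, 0.004, -2.039]
force: [-0.0, 0.4, 0.2]
width: 0.0114
```

```bash
python3 st.py; python3 m.py 9
```

```text
12.625 [ 0.5523 -0.0442  0.0537] [ 3.1412  0.0038 -2.0387] [-0.   0.4  0.2] [ 0.178  0.085 -0.103] 0.0114
12.625 [ 0.5523 -0.0442  0.0537] [ 3.1412  0.0038 -2.0387] [-0.   0.4  0.2] [ 0.18  0.09 -0.1 ]
```

View pics/s9.png

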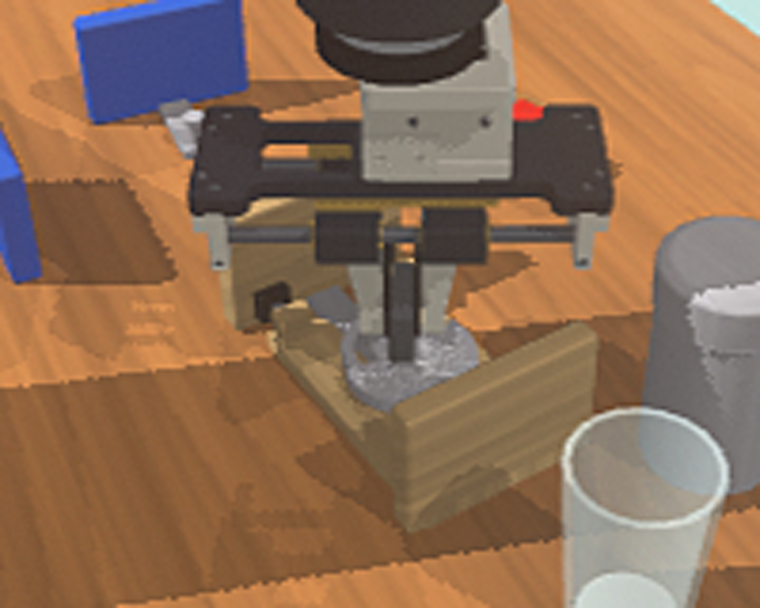

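Call:
play_rows --pt "0 0 -0.05 0 0 0 0.0" --pt "0 0 0 0 0 0 0.0"

```text
t: 12.98
eef_pos: [0.5523, -0.0442, 0.0537]
ee_rot: [3.141, 0.004, -2.086]
force: [-0.3, 0.6, 0.7]
width: 0.0115
```

```bash
python3 st.py
```

```text
12.975 [ 0.5523 -0.0442  0.0537] [ 3.1411  0.0038 -2.0861] [-0.3  0.6  0.7] [ 0.105  0.157 -0.05 ] 0.0115
```

Call:
play_rows --pt "0 0 -0.05 0 0 0 0.0" --pt "0 0 0 0 0 0 0.0"

```text
t: 13.22
eef_pos: [0.5523, -0.0442, 0.0537]
ee_rot: [3.141, 0.004, -2.133]
force: [-0.9, -0.2, 1.3]
width: 0.0122
```

```bash
python3 st.py
```

```text
13.225 [ 0.5523 -0.0442  0.0537] [ 3.1411  0.0038 -2.1328] [-0.9 -0.2  1.3] [ 0.156  0.087 -0.111] 0.0122
```

Call:
play_rows --pt "0 0 -0.05 0 0 0 0.0" --pt "0 0 0 0 0 0 0.0"

```text
t: 13.48
eef_pos: [0.5523, -0.0442, 0.0537]
ee_rot: [3.141, 0.004, -2.179]
force: [-0.5, 0.3, 0.2]
width: 0.0117
```

```bash
python3 st.py
```

```text
13.475 [ 0.5523 -0.0442  0.0537] [ 3.1411  0.0038 -2.1788] [-0.5  0.3  0.2] [0.123 0.093 0.032] 0.0117
```

```bash
cat > st.py <<'E'
from station import *
s=get_state();print(s['t'],'cam',round(0.075-(s['ee_rot'][2]+1.533),3),s['eef_pos'].round(4),s['force'].round(1),s['moment'].round(3),'eff6',s['joint_efforts'][5].round(3),'q6',s['q'][5].round(3))
E
python3 st.py
```

```text
13.475 cam 0.721 [ 0.5523 -0.0442  0.0537] [-0.5  0.3  0.2] [0.123 0.093 0.032] eff6 -0.356 q6 -0.877
```

Call:
play_rows --pt "0 0 -0.05 0 0 0 0.0" --pt "0 0 0 0 0 0 0.0"

```text
t: 13.72
eef_pos: [0.5523, -0.0442, 0.0537]
ee_rot: [3.141, 0.004, -2.225]
force: [0.5, 0.0, 0.2]
width: 0.0121
```

```bash
python3 st.py
```

```text
13.725 cam 0.767 [ 0.5523 -0.0442  0.0537] [0.5 0.  0.2] [ 0.099  0.134 -0.037] eff6 -0.39 q6 -0.923
```

Call:
play_rows --pt "0 0 -0.05 0 0 0 0.0" --pt "0 0 0 0 0 0 0.0"

```text
t: 13.98
eef_pos: [0.5523, -0.0442, 0.0537]
ee_rot: [3.141, 0.004, -2.27]
force: [-0.5, 0.4, 1.0]
width: 0.0119
```

```bash
python3 st.py
```

```text
13.975 cam 0.812 [ 0.5523 -0.0442  0.0537] [-0.5  0.4  1. ] [0.158 0.092 0.05 ] eff6 -0.435 q6 -0.969
```

Call:
play_rows --pt "0 0 0 0 0 0 0.0" --pt "0 0 0 0 0 0 0.0"

```text
t: 14.22
eef_pos: [0.5523, -0.0442, 0.0537]
ee_rot: [3.141, 0.004, -2.267]
force: [-0.2, 0.3, 0.3]
width: 0.0115
```

```bash
python3 st.py;python3 m.py 10
```

```text
14.225 cam 0.809 [ 0.5523 -0.0442  0.0537] [-0.2  0.3  0.3] [ 0.199  0.105 -0.008] eff6 -0.025 q6 -0.965
14.225 [ 0.5523 -0.0442  0.0537] [ 3.1411  0.0037 -2.267 ] [-0.2  0.3  0.3] [ 0.2   0.1  -0.01]
```

Call:
play_rows --pt "0 0 -0.04 0 0 0 0.0" --pt "0 0 0 0 0 0 0.0"

```text
t: 14.58
eef_pos: [0.5523, -0.0442, 0.0537]
ee_rot: [3.141, 0.004, -2.307]
force: [-0.9, 1.3, -0.4]
width: 0.0119
```

```bash
python3 st.py
```

```text
14.575 cam 0.849 [ 0.5523 -0.0442  0.0537] [-0.9  1.3 -0.4] [0.126 0.107 0.165] eff6 -0.451 q6 -1.005
```

View pics/s10.png

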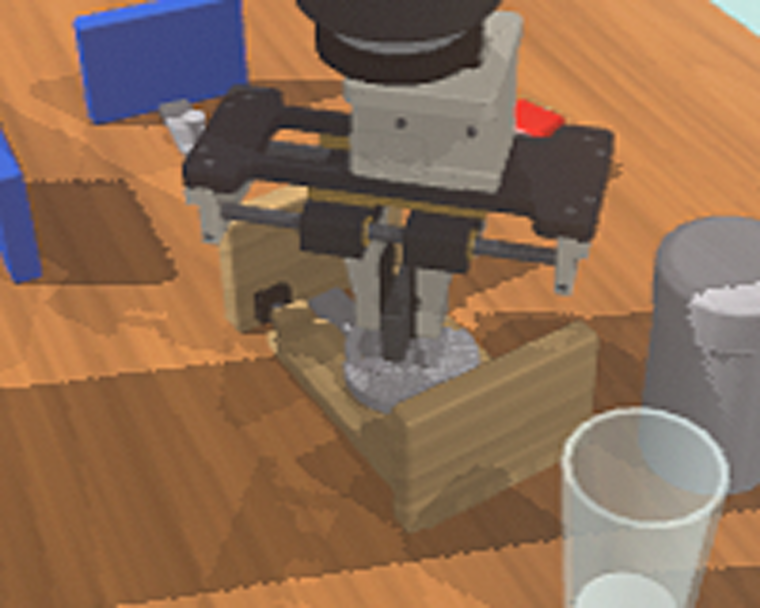

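Call:
play_rows --pt "0 0 -0.04 0 0 0 0.0" --pt "0 0 0 0 0 0 0.0"

```text
t: 14.82
eef_pos: [0.5523, -0.0442, 0.0537]
ee_rot: [3.141, 0.003, -2.344]
force: [0.1, 0.5, 0.1]
width: 0.0115
```

```bash
python3 st.py
```

```text
14.825 cam 0.886 [ 0.5523 -0.0442  0.0537] [0.1 0.5 0.1] [0.117 0.161 0.152] eff6 -0.498 q6 -1.044
```

Call:
play_rows --pt "0 0 -0.04 0 0 0 0.0" --pt "0 0 0 0 0 0 0.0"

```text
t: 15.08
eef_pos: [0.5522, -0.0442, 0.0537]
ee_rot: [3.141, 0.003, -2.381]
force: [-0.2, 0.1, 0.1]
width: 0.0119
```

```bash
python3 st.py
```

```text
15.075 cam 0.923 [ 0.5522 -0.0442  0.0537] [-0.2  0.1  0.1] [0.16  0.113 0.213] eff6 -0.552 q6 -1.081
```

Call:
play_rows --pt "0 0 -0.04 0 0 0 0.0" --pt "0 0 0 0 0 0 0.0"

```text
t: 15.32
eef_pos: [0.5522, -0.0442, 0.0537]
ee_rot: [3.141, 0.003, -2.418]
force: [-1.3, 0.1, 0.5]
width: 0.0119
```

```bash
python3 st.py
```

```text
15.325 cam 0.96 [ 0.5522 -0.0442  0.0537] [-1.3  0.1  0.5] [0.181 0.082 0.326] eff6 -0.605 q6 -1.118
```

Call:
play_rows --pt "0 0 0 0 0 0 0.0" --pt "0 0 0 0 0 0 0.0"

```text
t: 15.58
eef_pos: [0.5523, -0.0441, 0.0537]
ee_rot: [3.141, 0.003, -2.416]
force: [-1.1, -0.0, 0.4]
width: 0.0117
```

```bash
python3 st.py
```

```text
15.575 cam 0.958 [ 0.5523 -0.0441  0.0537] [-1.1 -0.   0.4] [0.238 0.108 0.17 ] eff6 -0.216 q6 -1.116
```

The measured torque is about 0.38 N m after offset, roughly 0.25 rad past the start of the rise. I'll release, back off and inspect.

Call:
play_rows --pt "0 0 0 0 0 0 0.2" --pt "0 0 0 0 0 0 0.4" --pt "0 0 0 0 0 0 0.4" --pt "0 0 0 0 0 0.04 0.4" --pt "0 0 0 0 0 0.05 0.4" --pt "0 0 0 0 0 0.06 0.4" --pt "0 0 0 -0.03 0.05 0.03 0.4" --pt "0 0 0 -0.03 0.05 0 0.4" --pt "0 0 0 -0.03 0.05 0 0.4" --pt "0 0 0 -0.03 0.05 0 0.4" --pt "0 0 0 0 0 0 0.4"

```text
t: 16.95
eef_pos: [0.4296, 0.1577, 0.238]
ee_rot: [3.139, 0.007, -2.419]
force: [0.8, 0.5, 0.0]
width: 0.035
```

```bash
cat > fin.py <<'E'
from h import *
import sys
s=get_state();print(s["t"],s["eef_pos"].round(3))
p,d=grab_frame("top");cv2.imwrite(f"pics/t{sys.argv[1]}.png",cv2.resize(p[150:260,190:355],None,fx=4.8,fy=4.8,interpolation=cv2.INTER_CUBIC))
P=cloud("top",d)
p2,d2=grab_frame("side");cv2.imwrite(f"pics/s{sys.argv[1]}.png",cv2.resize(p2[130:290,150:350],None,fx=3.8,fy=3.8,interpolation=cv2.INTER_CUBIC))
a=np.radians(96.45);ex=np.array([np.cos(a),np.sin(a)]);ey=np.array([-ex[1],ex[0]]);O=np.array([.5530,-.0437])
Q=P[120:280,180:360].reshape(-1,3)
r=np.c_[(Q[:,:2]-O)@ex,(Q[:,:2]-O)@ey,Q[:,2]]*1000
for nm,m in dict(board=(r[:,0]>70)&(r[:,0]<125)&(r[:,2]>66)&(r[:,2]<85)&(abs(r[:,1])<75),wing=(abs(r[:,0])<35)&(abs(r[:,1])<35)&(r[:,2]>57)&(r[:,2]<76),fixed=(r[:,0]<-60)&(r[:,0]>-110)&(r[:,2]>66)&(r[:,2]<85)).items():
    q=r[m]
    if len(q)<5: print(nm,len(q));continue
    R=cv2.minAreaRect(q[:,:2].astype(np.float32));w,V=np.linalg.eigh(np.cov(q[:,:2].T))
    print(nm,len(q),q.mean(0).round(2),np.round(R[0],1),np.round(R[1],1),"axis",np.degrees(np.arctan2(V[1,1],V[0,1])).round(2))
E
python3 fin.py 11
```

```text
16.95 [0.43  0.158 0.238]
board 558 [89.75 -0.38 74.62] [89.8 -0.2] [110.  18.] axis 90.0
wing 158 [-1.400e-01  3.000e-02  6.575e+01] [-0.6  0.2] [11.9 46. ] axis 125.34
fixed 596 [-82.93 -10.75  74.5 ] [-88.  -35.8] [181.5  31.1] axis 86.58
```

View pics/t11.png

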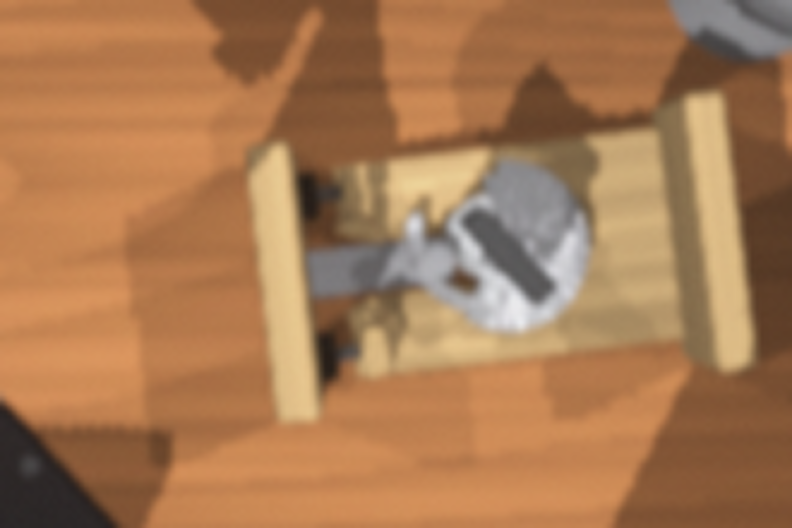

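View pics/s11.png

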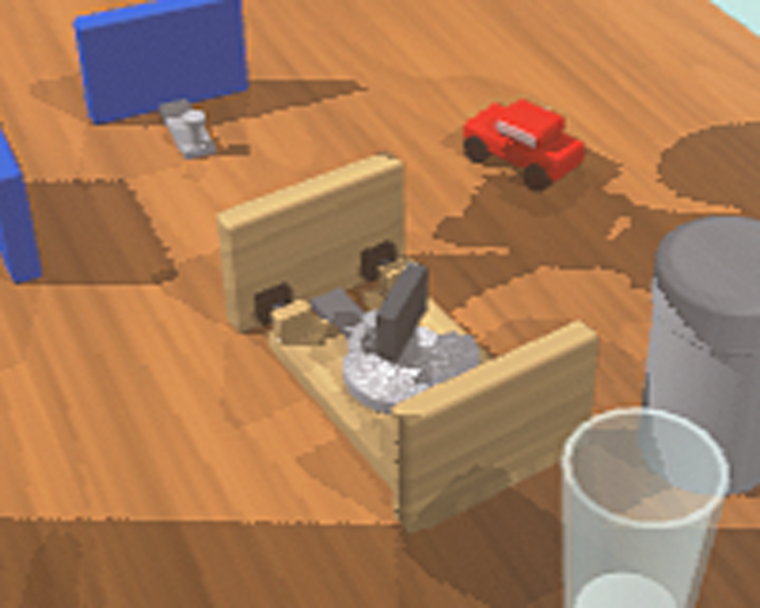

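The top view shows the board square to the rack (axis 90.0°) at x = 89.8 mm and against both pads, at about (310,195) and (328,355). The cam is at 0.954 rad from the picture and 0.958 from the wrist, so it held after release. The robot is clear.

```bash
python3 -c "
from station import *
print(job_done())"
```

```text
the job is handed in; nothing more can be done
None
```

The end board is fitted and clamped, and I handed the job in at about 17 s of the 67 s allowed; no verdict was reported.

- **What I did:** I gripped the wooden board, squared it to the rack, and slid the tongue in until contact stopped it with the stud in the cam's mouth. Then I turned the wing clockwise in small steps to about 0.96 rad, let go and backed off.
- **Board and cam, after letting go:** The board is square to the rack within the measurement. It sits 89.8 mm from the cam axis, which puts the stud at about 26 mm (31.5 mm is the limit). The cam stayed put, at 0.954 rad in the picture against 0.958 from the wrist. The board looks in contact with both pads.
- **Bystanders:** The tin, tumbler, car and blue look-alikes look untouched in the last side picture. I did not re-measure their positions.
- **Less certain:** I could not measure the force on the pads directly. I judged tightness from the wrist torque, which is noisy by about 0.05 N m with an offset of about -0.05 to -0.1. It read 0.33 N m, or roughly 0.4 after the offset. The torque began rising at about 0.7 rad, so the cam ended roughly 0.25 rad past that.
- **Disagreements:** The two cameras differed by 2–3 mm. I used the top camera's values, well inside the channel's clearance at the mouth. The last fit of the rack's fixed board picked up stray points from the tin or tumbler, so I ignored it.

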